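Put a covered pot on hold on the double hotplate

ROBOT

A 6-joint arm with a two-finger parallel gripper is mounted at the origin on a cart in front of the work surface, level with it; the furniture and walls round the work are solid. World frame = base frame: x ahead of the robot, y to its left, z up, the work surface at z = 0. Lengths are in mm, angles in rad, forces in N, time in s.
With the tool pointing down it reaches from about 350 to 925 mm from the base axis. Payload 6.4 kg.
Tool frame: the origin (TCP) lies on the centre line of the jaws, within the pads' length; the fingertips stand 17 mm ahead of it and the grasp point (between the pads) lies 2 mm behind it (bot.tcp_to_tips is the distance from the TCP to the fingertips, in mm); z points along the fingers, y is the line along which they close (so a half turn about z gives the same grasp; the last joint's range is limited). The gripper opens to 85 mm and grips with 20 to 120 N. Pads are 22 mm wide; open, the fingers measure 114 mm over their backs; the gripper's body (76 mm by 85 mm) begins 54 mm behind the grasp point. The pads swing forward as they close: fully open they stand 13 mm farther back than shut.
Start: joints at [-1.346, 0.245, 1.558, -0, 1.339, -0.174], TCP at [252.409, -599.002, 248.29] pointing down, gripper open.
Joint ranges: [-3.13, 3.13], [-1.02, 2.26], [0.13, 2.54], [-0.95, 4.09], [0.21, 2.88], [-2.74, 2.74]. Speed limits (rad/s): [2.57, 2.57, 3.14, 3.14, 3.14, 3.14].

INTERFACE

Orientations are given as a unit quaternion [x, y, z, w].
In Python, from rig import readout, eyes, hand_in, bot gives the robot as it stands.
- The arm moves only by the shell command python3 -m pendant 'ROWS'. ROWS is JSON, a list of rows, each a list of 7 numbers: the shift along the tool's x, y, z in mm, then the turn, a rotation vector about the tool's x, y, z in degrees, then the closure, from 0 (fully open) to 1 (shut). A call has 1 to 20 rows; each row shifts and turns the commanded pose from where the row before left it, along the tool's axes as they then stand; what a row does not reach is not made up. A row lasts 1/12 s, in which the tool goes at most 41.7 mm and 7.16 degrees, less where a joint would pass 70% of its speed; a pose out of reach is approached as far as the arm can. A call is refused whole if a number of a shift passes 41.7 or a number of a turn 7.16, either way. A call with a gripper value outside its range is refused whole. The fingers move at their own pace and stop on an object; the grip force is fixed at half the most. Time passes only in rows, so rows that do not move let the fingers close. It gives the time, the measured TCP pose, the force, the opening and the grip force at its end, in the units of the state.
- readout.get_state(): the state, without advancing time (a new reading comes with each control period).
- eyes.camera(name): name is "scene" or "top" or "wrist"; returns the picture (480x640x3 uint8, blue, green, red); there is no depth.
- eyes.calibration(name): a dict with "fx", "fy", "cx", "cy" (pixels), "distortion" ([k1, k2, p1, p2, k3] as OpenCV has them; the pictures are not rectified), "rvec" (rotation vector, rad) and "tvec" (3), from world to camera coordinates, as OpenCV has them. Camera axes: x right, y down, z forward; pixel columns grow to the right and rows downward; lengths in mm; the calibration is good to about 2 mm. A picture is of the moment at which its call begins: read the wrist's pose just before it. calibration takes no time and is no camera call; for the wrist camera it gives the pose at the moment of the call.
- hand_in(): hands the job in; it is judged then, once.
The state is a dict: "time": time; "joint_positions": joint angles; "joint_velocities": joint speeds; "joint_torque": joint torques, N m; "ee_pos": TCP position; "eef_rot": TCP orientation; "contact_force": force on the tool from outside, world axes, zero at the start; "wrist_torque": the same for the moment, N m; "gripper_width": finger opening in mm; "grip_force": force on a finger pad.
Only numpy, scipy, OpenCV 4.12 (cv2) and the standard library are available. Lean on these libraries where they do the work, as an engineer would, in place of code of your own. Each camera call takes 0.05 s, during which the arm holds its last target. There are 200 camera calls.

TASK

Take the lid off the free plate of the hotplate and cover the steel pot with it, then slide the covered pot across the glass, without lifting or tipping it, until it stands centred on the other printed ring, the one where the lid lay. Set the knob in front of the plate where the pot now stands to the triangle (keep-warm) mark, and turn the knob of the plate it left to off, the small open circle at the top of its scale. Leave the timer, the gauze roll and the petri dish where they are.

Things in the scene. Friction and masses are not known exactly. Their poses are not given: they have to be found in the camera images.
- hotplate: Fixed white double hotplate, 225 mm deep (x) x 420 mm wide (y), flat black glass top at z = 77 mm. Origin on the table below its middle; it spans x -118 (front) to +107 mm. Axes: x from front to back, y left, z up. The front panel slopes 22 deg from horizontal, from (x -115, z 44) up to (x -45, z 72) mm, with one black knob in front of each plate.
- ring_left (a point): Centre of the left (+y) printed ring on the glass, ring 120 mm across; at (30, 105, 77) mm in the hotplate's frame.
- ring_right (a point): Centre of the right (-y) printed ring on the glass, ring 120 mm across; at (30, -105, 77) mm in the hotplate's frame.
- knob_left (a joint): Angle (rad) of the knob in front of the left plate. 0 = off: its white pointer line points up the slope at the open circle, the end stop. Grows clockwise as seen facing the panel. The triangle (keep-warm) mark is at 0.70; the plain ticks lie beyond it, every 0.35 rad from 1.05 to 4.20.
- knob_right (a joint): Angle (rad) of the knob in front of the right plate, same scale: 0 = off (open circle), 0.70 = triangle mark, growing clockwise.
- knob_left_grip (a point): On the left knob's axis, at (-86, 105, 72) mm in the hotplate's frame, 15 mm out from the panel. z: the knob's axis, out of the panel (22 deg from vertical, towards the robot); x: along the pointer, turns with the knob. Round fluted knob, 34 mm across (41 mm at the skirt, its lowest 6 mm), 23.5 mm high.
- knob_right_grip (a point): The same point of the right knob, at (-86, -105, 72) mm in the hotplate's frame; same axes and sizes.
- pot: Loose steel pot, 0.3 to 0.65 kg, 100 mm across (106 mm at the rim), 88 mm high, open mouth 94 mm across or a little more. Origin at the centre of its underside, z up. On its -x side a D-shaped handle: its black upright grip, 17 mm (x) x 14 mm (y), is centred at x = -87 mm from z = 24 to 70 mm, with 28 mm free between it and the pot's wall.
- lid: Loose steel lid, 111 mm across, 42 mm high, with a black knob 27 mm across, widest 26 to 38 mm above the origin. Origin at the centre of its underside: the lowest 8 mm is a plug 91 mm across that enters the pot's mouth, above it the flange rests on the rim; seated, its origin is 80 mm above the pot's. Starts lying knob up on the ring where the pot is not.
- bench_timer: Bystander: round timer, 64 mm across, 31 mm high; origin at the centre of its underside.
- gauze_roll: Bystander: gauze roll, 58 mm across, 50 mm high; origin at the centre of its underside.
- petri_dish: Bystander: petri dish, 63 mm across, 15 mm high; origin at the centre of its underside.
Things that resemble listed ones, but are neither listed nor needed, are in the scene too. Leave any purple look-alike of the pot alone.

How it is judged:
By the outcome, as a careful person would: the job done as asked, in the order asked, and still so for the second after the job is handed in, with the robot touching nothing.
It also fails if it takes over 72 s, if anything falls off the work surface, if the arm or the gripper's body presses on something with over 40 N, if the wrist force passes 120 N, or if a joint passes its speed limit or range.

## Working session

There is one attempt and no reset: what is moved stays moved. The work goes in short steps, Python scripts to look and compute and a shell command to move; the robot and the scene stay as the last step left them, time stands still between calls to the robot, and variables do not carry over. Pictures are saved under pics/ and viewed, at most 10 in all, crops included, and the job is handed in when it is done.

```bash
mkdir -p pics; ls; python3 - <<'E'
from rig import readout, eyes, bot
import cv2
s=readout.get_state();print(s)
for n in("scene","top"):
    cv2.imwrite(f"pics/{n}0.png",eyes.camera(n));print(n,eyes.calibration(n))
E
```

```text
pics
{'time': 0.0, 'joint_positions': array([-1.34606734e+00,  2.45845205e-01,  1.55903410e+00,  1.17190567e-07,
        1.33869035e+00, -1.74097483e-01]), 'joint_velocities': array([-0.00106162,  0.00098113, -0.00075711,  0.00120728, -0.00013347,
       -0.00124657]), 'joint_torque': array([-7.14010566e-04, -4.29512501e+01, -3.26124036e+01, -1.89286320e-04,
        5.41785965e-03, -2.23576826e-06]), 'ee_pos': array([ 252.30576389, -598.45670732,  247.14957565]), 'eef_rot': array([ 9.80182505e-01,  1.98094117e-01, -2.49649756e-05, -9.88185540e-04]), 'contact_force': array([-0.90560782,  0.60890488,  0.8318903 ]), 'wrist_torque': array([-0.01025764, -0.03348281,  0.03235005]), 'grip_force': 0.0, 'gripper_width': 85.48401156408472}
scene {'fx': 459.43707192415786, 'fy': 459.43707192415786, 'cx': 313.1829947610788, 'cy': 234.5550643157315, 'distortion': array([-0.07707757,  0.        ,  0.        ,  0.        ,  0.        ]), 'rvec': array([ 0.88939177, -2.53836128,  1.06678286]), 'tvec': array([ 414.37668344,  287.26187521, 1124.43251153])}
top {'fx': 539.0244216338385, 'fy': 539.0244216338385, 'cx': 320.4633076767247, 'cy': 240.76163837034431, 'distortion': array([0.00602499, 0.        , 0.        , 0.        , 0.        ]), 'rvec': array([ 2.19067016, -2.19667134,  0.08764319]), 'tvec': array([  -5.14413971,  534.73397827, 1308.76398153])}
```

View pics/top0.png

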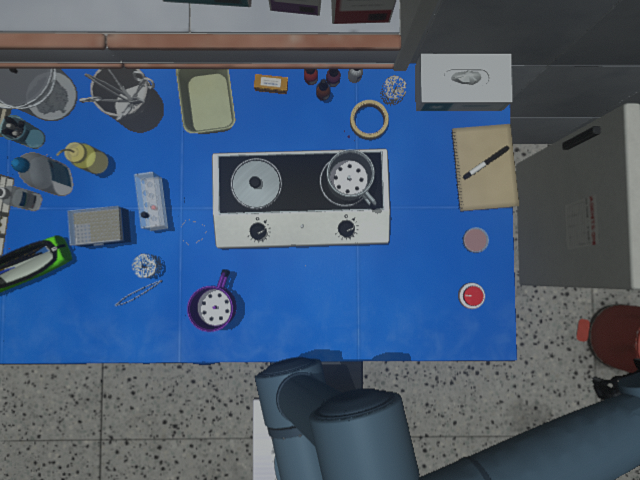

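View pics/scene0.png

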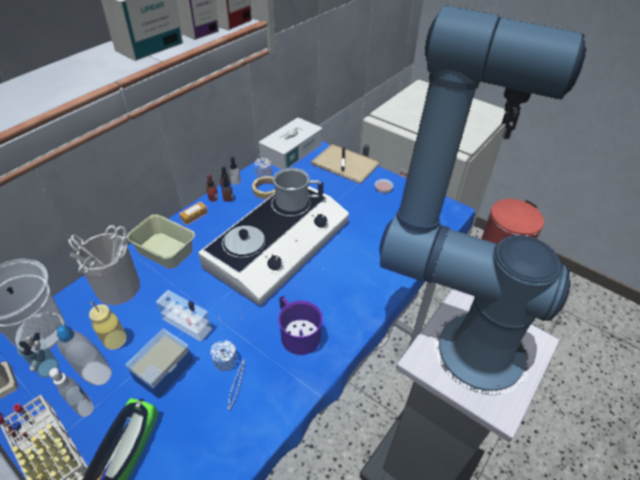

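Top view: the lid lies on the left ring (257,184). The steel pot stands on the right ring (348,177), with its handle towards (373,203). The purple look-alike is at (212,305). The pot I want is the steel one on the glass. I'll enlarge it and measure.

```bash
cat > h.py <<'E'
import numpy as np, cv2
from rig import readout, eyes
from scipy.spatial.transform import Rotation as R
def ray(cal,uv):
    K=np.array([[cal['fx'],0,cal['cx']],[0,cal['fy'],cal['cy']],[0,0,1]])
    p=cv2.undistortPoints(np.array(uv,float).reshape(-1,1,2),K,np.array(cal['distortion']))[:,0]
    M=cv2.Rodrigues(np.array(cal['rvec']))[0]
    return -M.T@np.array(cal['tvec']), np.c_[p,np.ones(len(p))]@M
def onz(cal,uv,z):
    o,d=ray(cal,uv); return o+d*((z-o[2])/d[:,2])[:,None]
def proj(cal,P):
    K=np.array([[cal['fx'],0,cal['cx']],[0,cal['fy'],cal['cy']],[0,0,1]])
    return cv2.projectPoints(np.array(P,float).reshape(-1,1,3),np.array(cal['rvec']),np.array(cal['tvec']),K,np.array(cal['distortion']))[0][:,0]
E
python3 - <<'E'
from h import *
im=cv2.imread('pics/top0.png');cal=eyes.calibration('top')
c=im[140:256,205:400];cv2.imwrite('pics/crop0.png',cv2.resize(c,None,fx=4,fy=4,interpolation=cv2.INTER_CUBIC))
hsv=cv2.cvtColor(im,cv2.COLOR_BGR2HSV)
# hotplate silhouette: not blue in region
m=np.zeros(im.shape[:2],np.uint8);m[146:252,206:396]=255
nb=((hsv[...,1]<90)|(hsv[...,2]<60)).astype(np.uint8)*255&m
nb=cv2.morphologyEx(nb,cv2.MORPH_OPEN,np.ones((9,9)))
ct=max(cv2.findContours(nb,0,1)[0],key=cv2.contourArea)
print('plate box',cv2.minAreaRect(ct),cv2.approxPolyDP(ct,6,True)[:,0].tolist())
g=cv2.cvtColor(im,cv2.COLOR_BGR2GRAY)
# lid knob dark blob, black within lid
for nm,(u0,v0,u1,v1) in dict(lidknob=(245,172,270,196),kl=(246,217,274,244),kr=(334,217,362,243)).items():
    b=(g[v0:v1,u0:u1]<60).astype(np.uint8);M=cv2.moments(b,True);print(nm,M['m00'],M['m10']/M['m00']+u0,M['m01']/M['m00']+v0)
for n,p,z in (('lid',(257,184),113),('pot',(348,177),165),('kl',(259,231),72)):print(n,onz(cal,[p],z))
E
```

```text
plate box ((300.7249755859375, 198.18734741210938), (95.25946807861328, 176.390625), 88.47246551513672) [[386, 149], [213, 153], [216, 246], [386, 243]]
lidknob 98.0 254.87755102040816 181.87755102040816
kl 182.0 257.2967032967033 230.97252747252747
kr 181.0 345.43093922651934 228.2707182320442
lid [[659.35098361 140.00316393 113.        ]]
pot [[665.73732631 -65.88301351 165.        ]]
kl [[554.52005644 139.08826362  72.        ]]
```

View pics/crop0.png

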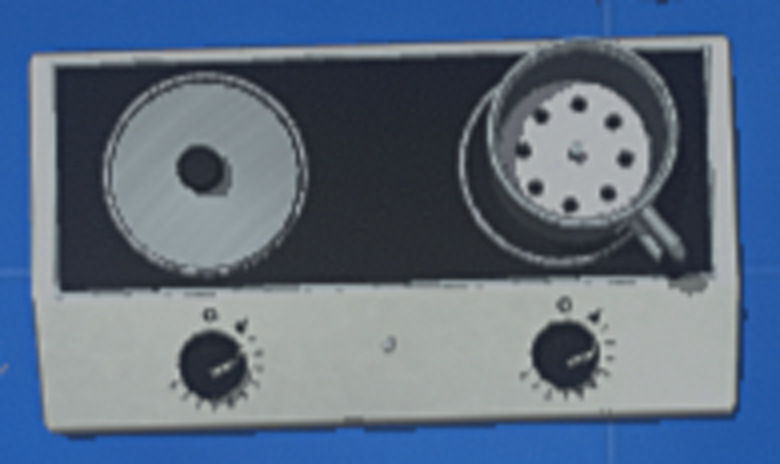

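The crop shows the lid's knob at (201,169), the pot's rim centred at (584,135) and its handle running to about (680,258). Both knob pointers read about 1.2 rad, past the triangle. The steel pot on the right ring is the one meant: it has a steel wall, a D-handle and stands on the plate. The purple one on the table does not fit.

```bash
cat >> h.py <<'E'
def plan(p,yaw=None,q=None):
    """tool-frame shift to p and turn, from measured pose"""
    s=readout.get_state(); T=R.from_quat(s['eef_rot'])
    if yaw is not None:
        y=np.radians(yaw); q=R.from_matrix(np.array([[np.cos(y),np.sin(y),0],[np.sin(y),-np.cos(y),0],[0,0,-1]]))
    d=T.inv().apply(np.array(p)-s['ee_pos']); r=np.degrees((T.inv()*q).as_rotvec()) if q is not None else np.zeros(3)
    print('pos',s['ee_pos'].round(1),'shift',d.round(1),'turn',r.round(2),'|d|',np.linalg.norm(d).round(1),'t',round(s['time'],2),'F',s['contact_force'].round(1),'w',round(s['gripper_width'],1))
    return T
E
python3 - <<'E'
from h import *
cal=eyes.calibration('top')
im=cv2.imread('pics/top0.png')
f=lambda c:[(a/4+205-.375,b/4+140-.375) for a,b in c]
gl=onz(cal,f([(57,68),(710,48),(713,275),(60,291)]),77);print('glass',gl.round(1).tolist())
kn=onz(cal,f([(212,366),(566,353)]),80);print('knob tops',kn.round(1).tolist())
a=kn[0]-kn[1];yaw=np.arctan2(-a[0],a[1]);print('knob dist',np.hypot(*a[:2]),'yaw',yaw, 'glass yaws',[np.arctan2(-(p-q)[0],(p-q)[1]) for p,q in((gl[0],gl[1]),(gl[3],gl[2]))])
Rz=R.from_euler('z',yaw); o=kn.mean(0)-Rz.apply([-89.2,0,80]);print('hotplate',o.round(1))
for s in(1,-1):print('ring',s,(o+Rz.apply([30,105*s,77])).round(1),'knob',(o+Rz.apply([-86,105*s,72])).round(1))
print('leftring/lid ell',onz(cal,f([(206,173)]),80).round(1),'lid knob',onz(cal,f([(201,169)]),117).round(1))
print('pot rim c',onz(cal,f([(584,135)]),165).round(1),'rim diam',np.ptp(onz(cal,f([(488,135),(680,135)]),165),axis=0))
print('handle', onz(cal,f([(680,255),(660,250)]),147).round(1).tolist())
E
```

```text
glass [[731.1, 234.3, 77.0], [743.1, -153.3, 77.0], [607.2, -153.6, 77.0], [598.3, 231.3, 77.0]]
knob tops [[553.5, 141.5, 80.0], [560.8, -66.2, 80.0]]
knob dist 207.8455900616231 yaw 0.034834083915389405 glass yaws [np.float64(0.030904332465267224), np.float64(0.023112005051626867)]
hotplate [646.3  40.7  -0. ]
ring 1 [672.6 146.7  77. ] knob [556.7 142.7  72. ]
ring -1 [680.  -63.1  77. ] knob [564.  -67.2  72. ]
leftring/lid ell [[667.8 145.5  80. ]] lid knob [[663.6 144.5 117. ]]
pot rim c [[673.8 -71.7 165. ]] rim diam [7.94078596e-02 1.06045383e+02 0.00000000e+00]
handle [[609.5, -126.2, 147.0], [612.3, -115.0, 147.0]]
```

```bash
python3 - <<'E'
from h import *
T=plan([600,100,235],38)
plan([662,144.5,210],38)
print(eyes.calibration('wrist'))
E
```

```text
pos [ 252.3 -598.5  247.3] shift [ 591.7 -508.6   13.4] turn [ -0.1   -0.03 -15.15] |d| 780.3 t 0.1 F [ 0.2 -0.5 -0.6] w 85.5
pos [ 252.3 -598.5  247.3] shift [ 666.1 -525.5   38.4] turn [ -0.1   -0.03 -15.15] |d| 849.3 t 0.1 F [ 0.2 -0.5 -0.6] w 85.5
{'fx': 335.31363099286375, 'fy': 335.31363099286375, 'cx': 317.53385659540737, 'cy': 241.0142589650105, 'distortion': array([0.00456495, 0.        , 0.        , 0.        , 0.        ]), 'rvec': array([-2.40572711,  1.59689451,  0.23997541]), 'tvec': array([-649.27451677,  -38.5839411 ,  379.22218285])}
```

```bash
python3 -m pendant '[[28,-22,1,0,0,0,0],[28,-22,1,0,0,0,0],[28,-22,1,0,0,0,0],[28,-22,1,0,0,0,0],[28,-22,1,0,0,0,0],[28,-22,1,0,0,0,0],[28,-22,1,0,0,0,0],[28,-22,1,0,0,0,0],[28,-22,1,0,0,0,0],[28,-22,1,0,0,0,0],[28,-22,1,0,0,0,0],[28,-22,1,0,0,0,0],[28,-22,1,0,0,0,0],[28,-22,1,0,0,0,0],[28,-22,1,0,0,0,0],[28,-22,1,0,0,0,0],[28,-22,1,0,0,0,0],[28,-22,1,0,0,0,0],[28,-22,1,0,0,0,0],[28,-22,1,0,0,0,0]]'
python3 -m pendant '[[28,-22,4,0,0,0,0],[28,-22,4,0,0,0,0],[28,-22,4,0,0,0,0],[22,-20,4,0,0,0,0],[0,0,0,0,0,-5,0],[0,0,0,0,0,-5,0],[0,0,0,0,0,-5,0],[0,0,0,0,0,0,0],[0,0,0,0,0,0,0]]'
python3 - <<'E'
from h import *
plan([664,145,140],38)
cal=eyes.calibration('wrist');im=eyes.camera('wrist');cv2.imwrite('pics/w1.png',im)
import json;json.dump({k:np.array(v).tolist() for k,v in cal.items()},open('w1.json','w'))
E
```

```text
time: 1.77
ee_pos: [597.9, 25.7, 227.8]
eef_rot: [0.98, 0.198, -0.0, -0.0]
contact_force: [0.2, 0.1, 0.8]
gripper_width: 85.6
grip_force: 0.0
time: 2.52
ee_pos: [661.6, 144.3, 211.7]
eef_rot: [0.946, 0.323, -0.0, -0.0]
contact_force: [0.1, -0.1, 0.1]
gripper_width: 85.4
grip_force: 0.0
pos [661.6 144.3 211.7] shift [ 2.3  0.9 71.7] turn [-0.03  0.05 -0.28] |d| 71.8 t 2.52 F [ 0.1 -0.1  0.1] w 85.4
```

View pics/w1.png

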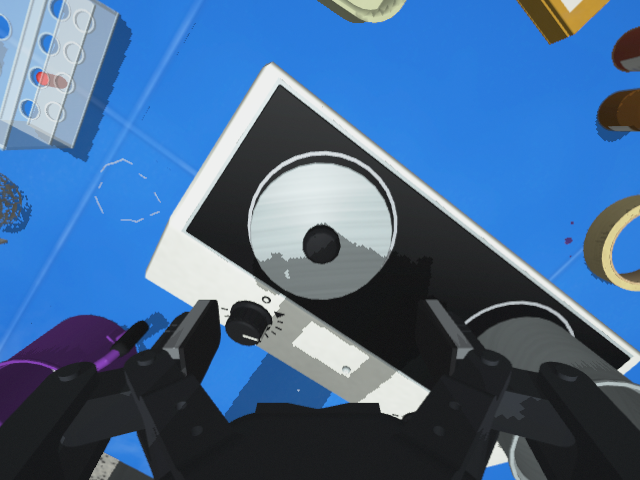

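The wrist view shows the lid's knob at (321,244) and the lid outline round (322,225), with the ring just outside it. Casting these to the known heights.

```bash
python3 - <<'E'
from h import *;import json
im=cv2.imread('pics/w1.png');cal={k:np.array(v) for k,v in json.load(open('w1.json')).items()}
g=cv2.cvtColor(im,cv2.COLOR_BGR2GRAY)
b=(g[215:275,290:352]<62).astype(np.uint8);n,l,st,ce=cv2.connectedComponentsWithStats(b);i=1+np.argmax(st[1:,4])
uv=ce[i]+[290,215];print(uv,st[i])
print('knob',onz(cal,[uv],113).round(1), 'box corners w',np.ptp(onz(cal,[(290+st[i][0],244),(290+st[i][0]+st[i][2],244)],113),axis=0))
print('lid edge c',onz(cal,[(322.5,225.5)],87).round(1))
print('glass corners',onz(cal,[(279,84),(186,231),(272,64)],77).round(1).tolist())
print('kl top',onz(cal,[(247,323)],80).round(1))
plan([664,145,140],38)
E
```

```text
[321.11150442 244.14070796] [  13   10   37   39 1130]
knob [[665.1 144.  113. ]] box corners w [15.85078681 20.49363104  0.        ]
lid edge c [[671.3 147.1  87. ]]
glass corners [[732.0, 233.4, 77.0], [598.7, 229.4, 77.0], [739.3, 244.7, 77.0]]
kl top [[561.3 144.1  80. ]]
pos [661.7 144.2 211.9] shift [ 2.3  0.8 71.9] turn [-0.02  0.03 -0.28] |d| 71.9 t 2.57 F [ 1.3 -0.4  0.8] w 85.6
```

```bash
python3 -m pendant '[[3.2,2.1,15,0,0,0,0.3],[0,0,20,0,0,0,0.3],[0,0,20,0,0,0,0.3],[0,0,20,0,0,0,0.3],[0,0,15,0,0,0,0.3],[0,0,5,0,0,0,0.3],[0,0,0,0,0,0,0.3],[0,0,0,0,0,0,1],[0,0,0,0,0,0,1],[0,0,0,0,0,0,1],[0,0,0,0,0,0,1],[0,0,0,0,0,0,1],[0,0,0,0,0,0,1],[0,0,0,0,0,0,1]]'
```

```text
time: 3.73
ee_pos: [667.0, 144.7, 119.4]
eef_rot: [0.946, 0.324, 0.002, 0.0]
contact_force: [-0.2, 0.1, 5.7]
gripper_width: 23.7
grip_force: 59.2
```

```bash
python3 -m pendant '[[0,0,-5,0,0,0,1],[0,0,-10,0,0,0,1],[0,0,-10,0,0,0,1],[0,0,0,0,0,0,1],[0,0,0,0,0,0,1]]'; python3 - <<'E'
from h import *
plan([664,145,140],38)
im=eyes.camera('scene')
cv2.imwrite('pics/s1.png',cv2.resize(im[150:310,180:380],None,fx=4,fy=3.75,interpolation=cv2.INTER_CUBIC))
E
```

```text
time: 4.15
ee_pos: [666.3, 144.7, 143.6]
eef_rot: [0.946, 0.324, 0.001, 0.0]
contact_force: [0.1, -0.3, -1.6]
gripper_width: 23.6
grip_force: 59.0
pos [666.3 144.7 143.6] shift [-1.6 -1.7  3.6] turn [ 0.07 -0.1  -0.15] |d| 4.3 t 4.15 F [ 0.1 -0.3 -1.6] w 23.6
```

View pics/s1.png

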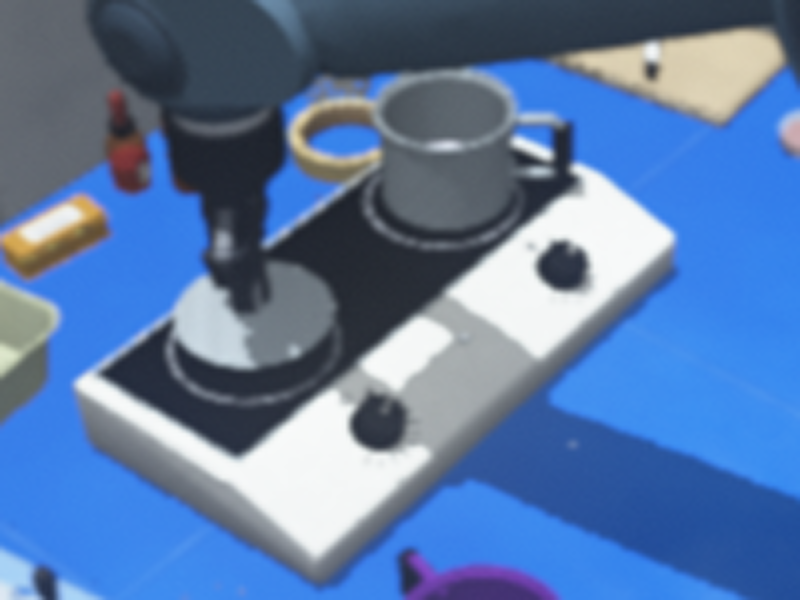

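The lid hangs level in the jaws, clear of the ring. The pot's handle is at (565,150) in this crop. Next I carry the lid over and hold it short of the pot, so the wrist camera sees the lid edge and the pot rim in one picture.

```bash
python3 -m pendant '[[0,0,-15,0,0,0,1],[0,0,-25,0,0,0,1],[-10,7,-25,0,0,0,1],[-20,14,-15,0,0,0,1],[-27,19,-8,0,0,0,1],[-27,19,0,0,0,0,1],[-27,19,0,0,0,0,1],[-27,19,0,0,0,0,1],[-27,19,0,0,0,0,1],[-27,19,0,0,0,0,1],[-27,19,0,0,0,0,1],[-27,19,0,0,0,0,1],[-18,14,0,0,0,0,1],[-10,8,0,0,0,0,1],[0,0,0,0,0,0,1],[0,0,0,0,0,0,1]]'
python3 - <<'E'
from h import *
plan([674,-71.7,232],38)
cal=eyes.calibration('wrist');im=eyes.camera('wrist');cv2.imwrite('pics/w2.png',im)
import json;json.dump({k:np.array(v).tolist() for k,v in cal.items()},open('w2.json','w'))
E
```

```text
time: 5.53
ee_pos: [569.1, -177.4, 230.6]
eef_rot: [0.946, 0.324, 0.0, -0.0]
contact_force: [0.1, 0.3, -0.6]
gripper_width: 23.9
grip_force: 59.1
pos [ 569.1 -177.4  230.6] shift [147.7 -19.2  -1.3] turn [-0.02 -0.03 -0.2 ] |d| 148.9 t 5.53 F [ 0.1  0.3 -0.6] w 23.9
```

View pics/w2.png

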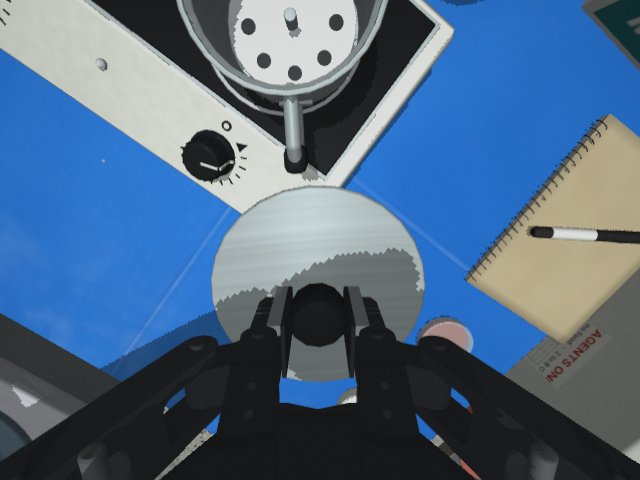

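The lid fills u 212–425, v 186–381, held square. The pot's rim is cut off at the top of the picture, with the handle grip at (295,160), nearly in line with tool x. I'll back off 50 mm to see the whole rim.

```bash
python3 -m pendant '[[-15,-6,0,0,0,0,1],[-20,-7,0,0,0,0,1],[-15,-6,0,0,0,0,1],[0,0,0,0,0,0,1],[0,0,0,0,0,0,1]]'
python3 - <<'E'
from h import *
plan([674,-71.7,232],38)
cal=eyes.calibration('wrist');im=eyes.camera('wrist');cv2.imwrite('pics/w3.png',im)
import json;json.dump({k:np.array(v).tolist() for k,v in cal.items()},open('w3.json','w'))
cv2.imwrite('pics/w3c.png',cv2.resize(im[0:300,150:470],None,fx=2,fy=2))
E
```

```text
time: 6.0
ee_pos: [518.1, -192.0, 230.5]
eef_rot: [0.946, 0.325, 0.0, -0.0]
contact_force: [0.5, -0.0, -1.2]
gripper_width: 23.7
grip_force: 59.1
pos [ 518.1 -192.   230.5] shift [196.9   0.8  -1.4] turn [ 0.01 -0.04 -0.1 ] |d| 196.9 t 6.0 F [ 0.5 -0.  -1.2] w 23.7
```

View pics/w3c.png

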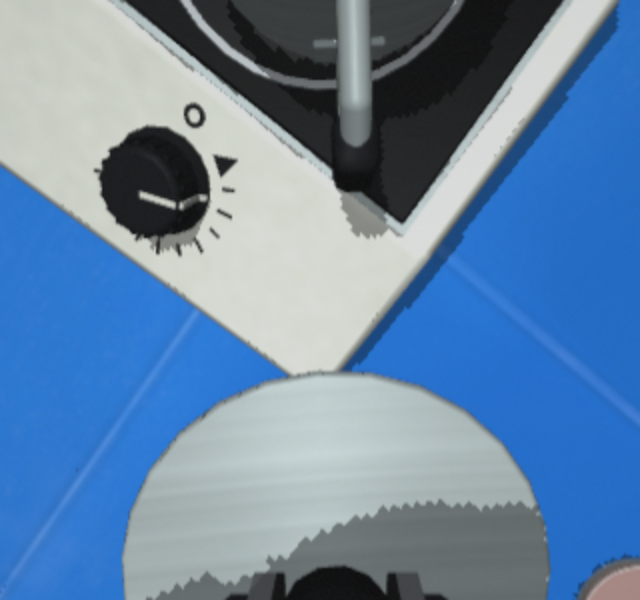

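That was the wrong way: the camera sits ahead of the tool, so the pot left the picture. It does show the right knob's pointer clearly at (170,200), handle grip at (355,160). Moving forward 110 mm instead.

```bash
python3 -m pendant '[[15,0,0,0,0,0,1],[25,0,0,0,0,0,1],[30,0,0,0,0,0,1],[25,0,0,0,0,0,1],[15,0,0,0,0,0,1],[0,0,0,0,0,0,1],[0,0,0,0,0,0,1]]'
python3 - <<'E'
from h import *
plan([674,-71.7,232],38)
cal=eyes.calibration('wrist');im=eyes.camera('wrist');cv2.imwrite('pics/w4.png',im)
import json;json.dump({k:np.array(v).tolist() for k,v in cal.items()},open('w4.json','w'))
cv2.imwrite('pics/w4c.png',cv2.resize(im[0:300,120:520],None,fx=2,fy=2))
E
```

```text
time: 6.63
ee_pos: [605.5, -124.4, 230.0]
eef_rot: [0.946, 0.326, -0.0, -0.0]
contact_force: [-0.9, 0.4, -1.6]
gripper_width: 23.9
grip_force: 59.1
pos [ 605.5 -124.4  230. ] shift [86.4  0.6 -2.1] turn [-0.02  0.02 -0.01] |d| 86.5 t 6.63 F [-0.9  0.4 -1.6] w 23.9
```

View pics/w4c.png

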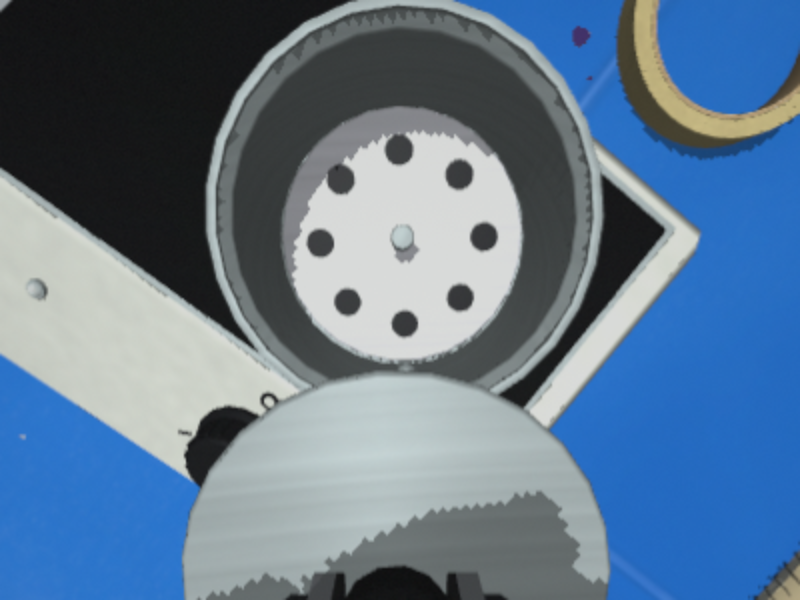

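The wrist crop shows the pot's rim whole, u 207–602 about (404,197), and the lid below it, u 183–609. I fit both as circles on their planes, so their offset comes from one camera.

```bash
cat >> h.py <<'E'
def fitcirc(cal,g,c,r,z,a0,a1,win=7,pol=0):
    """radial strongest edge near predicted circle (tool-free: world angles, deg), then circle fit"""
    from scipy.optimize import least_squares
    c=np.array(c,float)
    for it in range(4):
        P=[]
        for a in np.radians(np.arange(a0,a1,3)):
            rr=np.arange(r-win,r+win,.15); W=np.c_[c[0]+rr*np.cos(a),c[1]+rr*np.sin(a),0*rr+z]
            uv=proj(cal,W).astype(np.float32)
            if uv.min()<1 or uv[:,0].max()>638 or uv[:,1].max()>478: continue
            s=cv2.GaussianBlur(cv2.remap(g,uv[:,:1],uv[:,1:],1).astype(float),(1,9),0)[:,0]
            d=np.gradient(s); d=d*pol if pol else abs(d); P.append(W[4+np.argmax(d[4:-4]),:2])
        P=np.array(P); f=least_squares(lambda q:np.hypot(*(P-q[:2]).T)-q[2],[*c,r],loss='soft_l1',f_scale=.4)
        c=f.x[:2]; win=max(3,win-2)
    print('c',f.x.round(2),'n',len(P),'med resid',np.median(abs(f.fun)).round(2)); return f.x
E
python3 - <<'E'
from h import *;import json
im=cv2.imread('pics/w4.png');cal={k:np.array(v) for k,v in json.load(open('w4.json')).items()}
g=im[...,2].copy()
print('cam',onz(cal,[(320,240)],165), (-cv2.Rodrigues(cal['rvec'])[0].T@cal['tvec']))
i0=onz(cal,[(322.2,98.5)],165)[0];print(i0)
p=fitcirc(cal,g,i0[:2],53,165,-80,160)
for z in(196,198,200):
    l=fitcirc(cal,g,(605.5,-124.4),55.5,z,-45,120)
    d=p[:2]-l[:2];y=np.radians(38.05);print(z,'delta',d,'tool',d@[np.cos(y),np.sin(y)],d@[np.sin(y),-np.cos(y)])
h=json.load(open('w3.json'));h={k:np.array(v) for k,v in h.items()}
print('handle grip top',onz(h,[(150+355/2,165/2)],147))
E
```

```text
cam [[ 618.7898309  -115.84676718  165.        ]] [663.108985   -79.54957543 355.25093737]
[680.52393264 -68.91023532 165.        ]
c [674.99 -72.94  52.47] n 63 med resid 0.1
c [ 603.31 -126.     55.01] n 55 med resid 0.14
196 delta [71.67723671 53.06471623] tool 89.15028207442393 2.3911454734078936
c [ 604.31 -125.23   54.21] n 55 med resid 0.19
198 delta [70.67965952 52.2914269 ] tool 87.88810074837707 2.385234469577464
c [ 602.54 -125.34   55.56] n 55 med resid 0.43
200 delta [72.45134496 52.39837298] tool 89.3491716311625 3.3929936902245625
handle grip top [[ 603.49396769 -132.79554386  147.        ]]
```

```bash
python3 -m pendant '[[10,1.3,0,0,0,0,1],[20,1,0,0,0,0,1],[25,0,0,0,0,0,1],[20,0,0,0,0,0,1],[10,0,0,0,0,0,1],[3.6,0,0,0,0,0,1],[0,0,6,0,0,0,1],[0,0,6,0,0,0,1],[0,0,5,0,0,0,1],[0,0,3,0,0,0,1],[0,0,0,0,0,0,1],[0,0,0,0,0,0,1]]'
python3 -m pendant '[[0,0,2,0,0,0,1],[0,0,2,0,0,0,1],[0,0,2,0,0,0,1],[0,0,1,0,0,0,1],[0,0,0,0,0,0,1]]'
```

```text
time: 7.68
ee_pos: [675.7, -73.4, 209.9]
eef_rot: [0.946, 0.324, -0.0, -0.0]
contact_force: [-0.1, -0.4, -1.0]
gripper_width: 24.0
grip_force: 59.1
time: 8.1
ee_pos: [675.9, -73.0, 202.8]
eef_rot: [0.946, 0.324, -0.0, -0.0]
contact_force: [0.6, -0.3, -1.0]
gripper_width: 23.3
grip_force: 59.1
```

The tool is 5 mm below the height where the lid would have stopped on the rim, with no force, so the plug is in the mouth. I seat it and release.

```bash
python3 -m pendant '[[0,0,1,0,0,0,1],[0,0,1,0,0,0,1],[0,0,1,0,0,0,1],[0,0,0.5,0,0,0,1],[0,0,0,0,0,0,1],[0,0,0,0,0,0,1]]'
```

```text
time: 8.6
ee_pos: [676.1, -73.1, 199.8]
eef_rot: [0.946, 0.324, -0.0, 0.0]
contact_force: [0.5, 0.6, -0.9]
gripper_width: 23.7
grip_force: 59.1
```

```bash
python3 -m pendant '[[0,0,1,0,0,0,1],[0,0,0,0,0,0,1],[0,0,0,0,0,0,1]]'; python3 -m pendant '[[0,0,1,0,0,0,1],[0,0,0,0,0,0,1],[0,0,0,0,0,0,1]]'
```

```text
time: 8.85
ee_pos: [676.2, -73.2, 199.5]
eef_rot: [0.946, 0.324, 0.0, 0.0]
contact_force: [-2.4, 0.4, 3.2]
gripper_width: 24.0
grip_force: 59.5
time: 9.1
ee_pos: [676.3, -73.1, 199.5]
eef_rot: [0.946, 0.324, 0.0, 0.0]
contact_force: [-4.6, 1.5, 7.0]
gripper_width: 23.8
grip_force: 59.9
```

Seated at the expected height, with force building up. I release, rise, and go over to above the handle.

```bash
python3 -m pendant '[[0,0,-2,0,0,0,1],[0,0,0,0,0,0,0.4],[0,0,0,0,0,0,0.4],[0,0,0,0,0,0,0.4],[0,0,0,0,0,0,0.4],[0,0,-10,0,0,0,0.4],[0,0,-20,0,0,0,0.4],[0,0,-20,0,0,0,0.4],[-10,0,-10,0,0,0,0.4],[-20,0,0,0,0,0,0.4],[-25,0,0,0,0,0,0.4],[-20,0,0,0,0,0,0.4],[-12,0,0,0,0,-2,0.4],[0,0,0,0,0,0,0.4],[0,0,0,0,0,0,0.4]]'
python3 - <<'E'
from h import *
plan([608.3,-128.9,125],40)
cal=eyes.calibration('wrist');im=eyes.camera('wrist');cv2.imwrite('pics/w5.png',im)
import json;json.dump({k:np.array(v).tolist() for k,v in cal.items()},open('w5.json','w'))
l=fitcirc(cal,im[...,2].copy(),(675,-73),55.5,167,-80,160)
top=eyes.camera('top');cv2.imwrite('pics/top1.png',top)
E
```

```text
time: 10.35
ee_pos: [607.1, -126.9, 260.2]
eef_rot: [0.94, 0.34, 0.0, 0.0]
contact_force: [0.2, 0.7, 0.7]
gripper_width: 51.6
grip_force: 0.0
pos [ 607.1 -126.9  260.2] shift [ -0.4   2.3 135.2] turn [ 0.02 -0.03 -0.26] |d| 135.2 t 10.35 F [0.2 0.7 0.7] w 51.6
c [674.27 -74.79  54.86] n 80 med resid 0.11
```

The lid is centred on the pot (r 54.9, level with the rim). Now I go down astride the handle grip.

```bash
python3 -m pendant '[[0,2,15,0,0,0,0.4],[0,0,25,0,0,0,0.4],[0,0,25,0,0,0,0.4],[0,0,20,0,0,0,0.4],[0,0,15,0,0,0,0.4],[0,0,15,0,0,0,0.4],[0,0,12,0,0,0,0.4],[0,0,8,0,0,0,0.4],[0,0,0,0,0,0,0.4],[0,0,0,0,0,0,0.6],[0,0,0,0,0,0,0.7],[0,0,0,0,0,0,0.8],[0,0,0,0,0,0,1],[0,0,0,0,0,0,1],[0,0,0,0,0,0,1],[0,0,0,0,0,0,1]]'
python3 - <<'E'
from h import *
T=plan([608.3,-128.9,125],40)
cal=eyes.calibration('wrist');im=eyes.camera('wrist');cv2.imwrite('pics/w6.png',im)
p=fitcirc(cal,im[...,2].copy(),(675,-73),55.5,167,-80,160)
E
```

```text
time: 11.78
ee_pos: [609.4, -128.3, 126.1]
eef_rot: [0.94, 0.341, 0.001, 0.001]
contact_force: [-0.8, 0.3, 5.7]
gripper_width: 13.3
grip_force: 59.2
pos [ 609.4 -128.3  126.1] shift [-1.2 -0.2  1.1] turn [ 0.1  -0.06 -0.15] |d| 1.7 t 11.78 F [-0.8  0.3  5.7] w 13.3
c [674.14 -74.8   54.87] n 31 med resid 0.13
```

```bash
python3 - <<'E'
from h import *
for n in ('top','scene'):
    cal=eyes.calibration(n);im=eyes.camera(n);cv2.imwrite(f'pics/{n}2.png',im);g=im[...,2].copy()
    print(n,'ring L');fitcirc(cal,g,(671,146.5),60,77,-180,180,win=6)
    print('ring L outer/inner edge');fitcirc(cal,g,(671,146.5),60,77,-180,180,win=5,pol=1);fitcirc(cal,g,(671,146.5),60,77,-180,180,win=5,pol=-1)
# wrist picture w1: ring around the lid
import json
cal={k:np.array(v) for k,v in json.load(open('w1.json')).items()};g=cv2.imread('pics/w1.png')[...,2].copy()
for pol in(1,-1):fitcirc(cal,g,(671,146.5),60,77,-20,120,win=4,pol=pol)
E
python3 - <<'E'
import cv2,numpy as np
t=cv2.imread('pics/top2.png')[140:256,205:400];s=cv2.imread('pics/scene2.png')[150:310,180:380]
cv2.imwrite('pics/c2.png',np.hstack([cv2.resize(t,(480,290)),cv2.resize(s,(320,290))]))
E
```

```text
top ring L
c [670.54 146.48  58.81] n 120 med resid 0.64
ring L outer/inner edge
c [669.08 146.57  57.67] n 120 med resid 0.07
c [668.12 146.42  60.5 ] n 120 med resid 0.35
scene ring L
c [670.89 143.37  59.5 ] n 120 med resid 1.31
ring L outer/inner edge
c [671.   149.6   60.12] n 120 med resid 1.43
c [664.35 145.    61.4 ] n 120 med resid 0.44
c [676.75 146.66  58.65] n 47 med resid 0.75
c [667.66 144.66  59.63] n 47 med resid 0.13
```

View pics/c2.png

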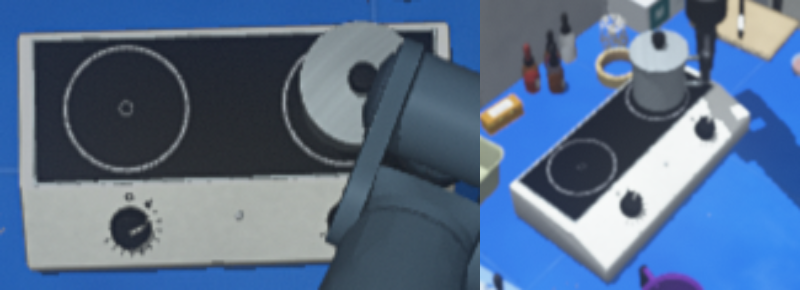

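Left, the top view shows the left ring free, ellipse centre (126,107), lid on the pot, arm astride the handle at right. The scene view on the right shows the lid seated level. I slide the pot gently by (-6, +220) mm.

```bash
python3 -m pendant '[[0,0,-0.7,0,0,0,1],[3,-3.8,0,0,0,0,1],[5,-6.2,0,0,0,0,1],[8,-10,0,0,0,0,1],[8,-10,0,0,0,0,1],[8,-10,0,0,0,0,1],[8,-10,0,0,0,0,1],[8,-10,0,0,0,0,1],[8,-10,0,0,0,0,1],[8,-10,0,0,0,0,1],[8,-10,0,0,0,0,1],[8,-10,0,0,0,0,1],[8,-10,0,0,0,0,1],[8,-10,0,0,0,0,1],[8,-10,0,0,0,0,1],[8,-10,0,0,0,0,1],[8,-10,0,0,0,0,1],[6,-8,0,0,0,0,1],[4,-4.5,0,0,0,0,1],[0,0,0,0,0,0,1]]'
python3 - <<'E'
from h import *
plan([609.4-6.1,-128.3+220.3,126],40)
cal=eyes.calibration('wrist');im=eyes.camera('wrist');cv2.imwrite('pics/w7.png',im);fitcirc(cal,im[...,2].copy(),(668,144),55.5,167,-80,160)
cal=eyes.calibration('top');im=eyes.camera('top');cv2.imwrite('pics/top3.png',im)
for a in((20,200),(60,180),(-60,60)):fitcirc(cal,im[...,2].copy(),(668,144),55.5,167,*a,win=5)
for a in((130,250),(170,230)):fitcirc(cal,im[...,2].copy(),(669,146.5),59.5,77,*a,win=4)
E
```

```text
time: 13.6
ee_pos: [605.0, 80.3, 126.2]
eef_rot: [0.94, 0.341, 0.001, 0.001]
contact_force: [2.1, 0.2, 4.4]
gripper_width: 13.2
grip_force: 59.0
pos [605.   80.3 126.2] shift [  6.2 -10.    0.2] turn [ 0.1  -0.07 -0.15] |d| 11.8 t 13.6 F [2.1 0.2 4.4] w 13.2
c [652.7  131.82  55.57] n 41 med resid 1.41
c [665.73 140.77  54.36] n 60 med resid 0.62
c [662.31 143.33  53.38] n 40 med resid 0.85
c [671.56 135.8   55.  ] n 40 med resid 0.57
c [650.66 144.45  56.66] n 40 med resid 1.2
c [652.95 140.14  47.72] n 20 med resid 0.75
```

```bash
python3 -m pendant '[[2,-3.2,0,0,0,0,1],[2.2,-3.5,0,0,0,0,1],[2,-3.2,0,0,0,0,1],[0,0,0,0,0,0,1],[0,0,0,0,0,0,1],[0,0,0,0,0,0,1]]'
python3 - <<'E'
from h import *
plan([609.4-6.1,-128.3+220.3,126],40)
cal=eyes.calibration('wrist');im=eyes.camera('wrist');cv2.imwrite('pics/w7.png',im)
for a in ((-60,140),(-30,110)): fitcirc(cal,im[...,2].copy(),(668,145.5),55,167,*a,win=4)
cal=eyes.calibration('top');im=eyes.camera('top');cv2.imwrite('pics/top3.png',im)
for a in((20,180),(60,150),(-60,180)):fitcirc(cal,im[...,2].copy(),(668,145.5),55,167,*a,win=4)
cv2.imwrite('pics/c3.png',np.hstack([cv2.resize(im[140:256,205:300],(400,488)),cv2.resize(cv2.imread('pics/w7.png')[:366,170:470],(400,488))]))
E
```

```text
time: 14.2
ee_pos: [603.6, 90.6, 126.2]
eef_rot: [0.94, 0.34, 0.001, 0.001]
contact_force: [1.6, -4.9, 4.3]
gripper_width: 13.4
grip_force: 59.1
pos [603.6  90.6 126.2] shift [ 0.7 -1.3  0.2] turn [ 0.12 -0.04 -0.22] |d| 1.5 t 14.2 F [ 1.6 -4.9  4.3] w 13.4
c [668.24 142.71  55.  ] n 19 med resid 0.14Traceback (most recent call last):
  File "<stdin>", line 4, in <module>
  File "h.py", line 34, in fitcirc
    P=np.array(P); f=least_squares(lambda q:np.hypot(*(P-q[:2]).T)-q[2],[*c,r],loss='soft_l1',f_scale=.4)
                     ~~~~~~~~~~~~~^^^^^^^^^^^^^^^^^^^^^^^^^^^^^^^^^^^^^^^^^^^^^^^^^^^^^^^^^^^^^^^^^^^^^^^
    return func(*args, **kwargs)
    vector_fun = VectorFunction(
        fun_wrapped,
    ...<6 lines>...
        workers=workers
    )
    self._update_fun()
    ~~~~~~~~~~~~~~~~^^
    self.f = self.fun_wrapped(xp_copy(self.x))
             ~~~~~~~~~~~~~~~~^^^^^^^^^^^^^^^^^
    return np.atleast_1d(self.fun(x))
                         ~~~~~~~~^^^
    return self.f(x, *self.args, **self.kwargs)
           ~~~~~~^^^^^^^^^^^^^^^^^^^^^^^^^^^^^^
  File "h.py", line 34, in <lambda>
    P=np.array(P); f=least_squares(lambda q:np.hypot(*(P-q[:2]).T)-q[2],[*c,r],loss='soft_l1',f_scale=.4)
                                                       ~^~~~~~
ValueError: operands could not be broadcast together with shapes (0,) (2,)
```

```bash
python3 -m pendant '[[1,-1.2,0,0,0,0,1],[1,-1.2,0,0,0,0,1],[0,0,0,0,0,0,1],[0,0,0,0,0,0,1],[0,0,0,0,0,0,0.8],[0,0,0,0,0,0,0.5],[0,0,0,0,0,0,0.4],[0,0,0,0,0,0,0.4],[0,0,0,0,0,0,0.4],[0,0,-15,0,0,0,0.4],[0,0,-25,0,0,0,0.4],[0,0,-35,0,0,0,0.4],[0,0,-35,0,0,0,0.4],[-20,0,-15,0,0,0,0.4],[-30,0,0,0,0,0,0.4],[-30,0,0,0,0,0,0.4],[0,0,0,0,0,0,0.4],[0,0,0,0,0,0,0.4]]'
python3 - <<'E'
from h import *
plan([609.4-6.1,-128.3+220.3,126],40)
cal=eyes.calibration('top');im=eyes.camera('top');cv2.imwrite('pics/top3.png',im)
g=im[...,2].copy()
for a in((20,180),(-60,180)):fitcirc(cal,g,(668,145.5),55,167,*a,win=4)
for n in('wrist','scene'):cv2.imwrite(f'pics/{n}4.png',eyes.camera(n))
c=eyes.calibration('scene');fitcirc(c,cv2.imread('pics/scene4.png')[...,2].copy(),(668,145.5),55,167,-180,180,win=4)
cv2.imwrite('pics/c3.png',np.hstack([cv2.resize(im[145:251,205:305],(400,424)),cv2.resize(cv2.imread('pics/wrist4.png'),(400,424))]))
E
```

```text
time: 15.75
ee_pos: [540.6, 43.2, 250.4]
eef_rot: [0.94, 0.34, 0.0, -0.0]
contact_force: [-0.0, 0.5, 0.3]
gripper_width: 51.0
grip_force: 0.0
pos [540.6  43.2 250.4] shift [ 79.4   2.6 124.4] turn [-0.01 -0.02 -0.22] |d| 147.6 t 15.75 F [-0.   0.5  0.3] w 51.0
c [670.05 148.14  54.76] n 54 med resid 0.36
c [669.94 148.08  54.86] n 80 med resid 0.46
c [666.41 146.19  55.46] n 120 med resid 0.61
```

View pics/c3.png

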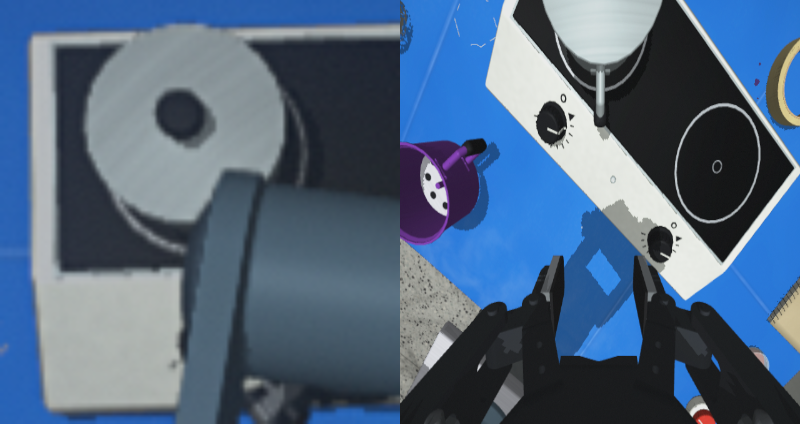

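The top crop shows the lid centred over the ring, with ring arcs showing evenly. In the wrist view the ring shows on both sides of the base and the handle is clear. Pot and ring agree within 2 mm in each camera, so the slide is done. Now the left knob: plan a tilted standoff pose.

```bash
cat >> h.py <<'E'
YAW=.03; t=np.radians(22); HZ=R.from_euler('z',YAW)
O=np.array([668.3,146,0])-HZ.apply([30,105,0])
N=HZ.apply([-np.sin(t),0,np.cos(t)]); U=HZ.apply([np.cos(t),0,np.sin(t)]); L=np.cross(N,U)  # out, up-slope, left
def grip(side): return O+HZ.apply([-86,105*side,72])
def kq(a):  # tool x turned by a deg ccw (seen from outside) from up-slope
    a=np.radians(a); x=np.cos(a)*U+np.sin(a)*L; return R.from_matrix(np.c_[x,np.cross(-N,x),-N])
def panelpt(cal,uv,side,h):
    """pixels -> (left, up) mm in the panel frame about grip(side), on the plane h mm out from the panel"""
    o,d=ray(cal,uv); c=grip(side)+N*(h-15); k=((c-o)@N)/(d@N); P=o+d*k[:,None]-c; return np.c_[P@L,P@U]
def knob(cal,im,side,r=30):
    # rectified view 5 px/mm: up = up-slope, right = right
    c=grip(side); xs=np.arange(-r,r,.2); X,Y=np.meshgrid(xs,-xs)
    out={}
    for h in(0,23.5):
        W=c+N*(h-15)+X[...,None]*(-L)+Y[...,None]*U
        uv=proj(cal,W.reshape(-1,3)).reshape(X.shape+(2,)).astype(np.float32)
        out[h]=cv2.remap(im,uv[...,0],uv[...,1],1)
    return out
E
python3 - <<'E'
from h import *
print('grips',grip(1),grip(-1))
im=cv2.imread('pics/wrist4.png');cal=eyes.calibration('wrist')
for s in(1,-1):
    o=knob(cal,im,s,34);g=o[0].max(2)
    b=cv2.morphologyEx((g<90).astype(np.uint8),cv2.MORPH_OPEN,np.ones((25,25)));n,l,st,ce=cv2.connectedComponentsWithStats(b)
    for i in range(1,n):print(s,'dark blob right/up mm',(ce[i,0]-170)/5,(170-ce[i,1])/5,'size',st[i,2:]/5.)
    g=o[23.5].min(2);X,Y=np.meshgrid(np.arange(340),np.arange(340))
    w=(g>110)&(np.hypot(X-170,Y-170)<17*5-5);n,l,st,ce=cv2.connectedComponentsWithStats(w.astype(np.uint8))
    for i in range(1,n):
        if st[i,4]>30:
            p=np.c_[X[l==i],Y[l==i]];v=cv2.fitLine(p.astype(np.float32),2,0,.01,.01).ravel()
            print('  white',st[i,4],(ce[i]-170)/5*[1,-1],'dir cw',np.arctan2(v[0],-v[1]))
plan(grip(1)+70*N,q=kq(15))
plan(grip(1)+70*N,q=kq(-15))
E
```

```text
grips [552.35219609 142.52052198  72.        ] [558.65125113 -67.38498511  72.        ]
1 dark blob right/up mm -2.0797239620863595 -5.4363948783326865 size [  40.2   48.6 7216.4]
  white 1149 [7.94168842 2.85361184] dir cw 1.1624619
  white 51 [-15.1254902   4.1254902] dir cw 0.3054034
  white 893 [ -8.24680851 -10.46159015] dir cw 2.2376006
  white 60 [  7.79666667 -13.59666667] dir cw 1.0470794
-1 dark blob right/up mm 5.334287135514131 -6.478726579340076 size [  48.6   49.  8443.4]
  white 1473 [9.29124236 1.61928038] dir cw 1.3387699
pos [541.9  43.9 250.5] shift [ 50.6 -85.2 113.7] turn [-9.91 19.79 22.87] |d| 150.8 t 15.9 F [-0.2  0.4 -0. ] w 50.7
pos [541.9  43.9 250.5] shift [ 50.6 -85.2 113.7] turn [-4.59 22.32 52.49] |d| 150.8 t 15.9 F [-0.2  0.4 -0. ] w 50.7
```

```bash
python3 -m pendant '[[10,-17,22,0,0,0,0.4],[10,-17,23,0,0,0,0.4],[10,-17,23,0,0,0,0.4],[10,-17,23,0,0,0,0.4],[10.6,-17,23,0,0,0,0.4],[0,0,0,-0.51,2.48,5.83,0.4],[0,0,0,-0.51,2.48,5.83,0.4],[0,0,0,-0.51,2.48,5.83,0.4],[0,0,0,-0.51,2.48,5.83,0.4],[0,0,0,-0.51,2.48,5.83,0.4],[0,0,0,-0.51,2.48,5.83,0.4],[0,0,0,-0.51,2.48,5.83,0.4],[0,0,0,-0.51,2.48,5.83,0.4],[0,0,0,-0.51,2.48,5.83,0.4],[0,0,0,0,0,0,0.4],[0,0,0,0,0,0,0.4]]'
cat >> h.py <<'E'
def seeknob(side):
    cal=eyes.calibration('wrist');im=eyes.camera('wrist');print('proj grip',proj(cal,grip(side)).round(0))
    o=knob(cal,im,side,34);X,Y=np.meshgrid(np.arange(340),np.arange(340))
    for h,rad in((0,20.5),(23.5,17)):
        g=o[h].max(2);b=cv2.morphologyEx((g<90).astype(np.uint8),cv2.MORPH_OPEN,np.ones((41,41)));n,l,st,ce=cv2.connectedComponentsWithStats(b)
        for i in range(1,n):print(h,'dark right/up mm',((ce[i,0]-170)/5).round(1),((170-ce[i,1])/5).round(1),'box l,u,r,d',((st[i,0]-170)/5,(170-st[i,1])/5,(st[i,0]+st[i,2]-170)/5,(170-st[i,1]-st[i,3])/5))
    for h in(0,23.5):
        w=(o[h].min(2)>110)&(np.hypot(X-170,Y-170)<85);n,l,st,ce=cv2.connectedComponentsWithStats(w.astype(np.uint8))
        for i in range(1,n):
            if st[i,4]>60:
                p=np.c_[X[l==i],Y[l==i]];v=cv2.fitLine(p.astype(np.float32),2,0,.01,.01).ravel();q=(p-[170,170])@v[:2];q=v[:2]*0+p[np.argmax(q)],p[np.argmin(q)]
                print(h,'white',st[i,4],'ends r/u',[((e-170)/5*[1,-1]).tolist() for e in q],'dir cw',np.arctan2(v[0],-v[1]).round(3))
    return o
E
python3 - <<'E'
from h import *
plan(grip(1)+70*N,q=kq(-15))
o=seeknob(1);cv2.imwrite('pics/k1.png',o[23.5])
s=readout.get_state();print(s['joint_positions'].round(2))
g=o[23.5][::10,::5]  # coarse ascii
for r in cv2.resize(o[23.5],(68,34),interpolation=3).mean(2):print(''.join(' .:-=+*#%@'[int(v)//26] for v in r))
E
```

```text
time: 17.23
ee_pos: [525.7, 141.9, 136.3]
eef_rot: [0.975, -0.112, 0.188, -0.028]
contact_force: [1.7, 0.2, -0.1]
gripper_width: 51.2
grip_force: 0.0
pos [525.7 141.9 136.3] shift [ 0.6  0.  -0.4] turn [-0.01  0.09  0.21] |d| 0.7 t 17.23 F [ 1.7  0.2 -0.1] w 51.2
proj grip [[316. 261.]]
0 dark right/up mm -1.3 -4.0 box l,u,r,d (np.float64(-18.8), np.float64(18.2), np.float64(16.4), np.float64(-26.6))
23.5 dark right/up mm 0.9 4.3 box l,u,r,d (np.float64(-14.6), np.float64(23.8), np.float64(16.6), np.float64(-15.8))
23.5 dark right/up mm 31.5 -30.0 box l,u,r,d (np.float64(29.0), np.float64(-26.0), np.float64(34.0), np.float64(-34.0))
0 white 189 ends r/u [[16.4, 3.8], [16.2, -3.4]] dir cw 0.056
0 white 1276 ends r/u [[14.6, -2.4], [-0.8, -9.2]] dir cw 1.166
23.5 white 763 ends r/u [[-13.0, -10.8], [-15.0, 7.8]] dir cw 2.959
23.5 white 1004 ends r/u [[15.2, 5.6], [1.6, -0.4]] dir cw 1.167
23.5 white 230 ends r/u [[-6.6, -15.6], [-12.0, -11.2]] dir cw 2.201
23.5 white 78 ends r/u [[-1.4, -16.8], [-4.8, -16.2]] dir cw 1.793
[ 0.06 -0.04  2.13 -0.02  0.68  1.87]
%%%%%%%%%%%%%%%%%%%%%%%%%%
[... 1619 characters left out ...]
%%%%%%%%%%
%%%%%%%%%%%%%%%%%%%%#++++++-.:::........:-=+-:++*#%%%%%%%%%%%%%%%%%%
%%%%%%%%%%%%%%%%%%%%#++++++-:+++=-+#=-++#%%#+-+%%%%%%%%%%%%%%%%%%%%%
%%%%%%%%%%%%%%%%%%%#*++++++=++++++*%++%%%%%%%#*%%%%%%%%%%%%%%%%%%%%%
%%%%%%%%%%%%%%%%%%%*++++++++++++++*#%%%%%%%%%%%%%%%%%%%%%%%%%%%%%%%%
%%%%%%%%%%%%%#*****+++++++++++++++++#%%%%%%%%%%%%%%%%%%%%%%%%%%%%###
%%%%%%%%%%%%%#++++++++++++++++++++++*#%%%%%%%%%%%%%%%%%%%%%%%%%#-..:
************++========================+************************=....
=========================-----------------------===============.....
=======================---------------------------============:.....
=======================---------------------------------===++=......
```

The rectified view puts the left knob's axis within 1 mm of my estimate (right 0.7), pointer at 1.167 rad, so the turn to the triangle is about −26.8°.

```bash
python3 -m pendant '[[0.5,0.7,10,0,0,0,0.4],[0,0,15,0,0,0,0.4],[0,0,15,0,0,0,0.4],[0,0,12,0,0,0,0.4],[0,0,7,0,0,0,0.4],[0,0,4,0,0,0,0.4],[0,0,0,0,0,0,0.4],[0,0,0,0,0,0,0.6],[0,0,0,0,0,0,0.8],[0,0,0,0,0,0,1],[0,0,0,0,0,0,1],[0,0,0,0,0,0,1]]'
```

```text
time: 18.28
ee_pos: [550.0, 141.9, 79.5]
eef_rot: [0.975, -0.113, 0.19, -0.028]
contact_force: [-2.9, 4.8, 4.3]
gripper_width: 31.4
grip_force: 81.1
```

```bash
python3 -m pendant '[[0,0,0,0,0,-4,1],[0,0,0,0,0,-6,1],[0,0,0,0,0,-6,1],[0,0,0,0,0,-6,1],[0,0,0,0,0,-4.8,1],[0,0,0,0,0,0,1],[0,0,0,0,0,0,1],[0,0,0,0,0,0,1]]'
python3 -m pendant '[[0,0,0,0,0,0,0.7],[0,0,0,0,0,0,0.4],[0,0,0,0,0,0,0.4],[0,0,0,0,0,0,0.4],[0,0,-10,0,0,0,0.4],[0,0,-20,0,0,0,0.4],[0,0,-20,0,0,0,0.4],[0,0,-13,0,0,0,0.4],[0,0,0,0,0,0,0.4],[0,0,0,0,0,0,0.4]]'
python3 - <<'E'
from h import *
plan(grip(1)+70*N,q=kq(11.8))
o=seeknob(1)
E
```

```text
time: 18.95
ee_pos: [550.0, 141.9, 79.5]
eef_rot: [0.975, 0.116, 0.191, 0.016]
contact_force: [-3.3, 4.8, 5.5]
gripper_width: 31.5
grip_force: 81.0
time: 19.78
ee_pos: [526.4, 140.2, 137.2]
eef_rot: [0.975, 0.115, 0.191, 0.017]
contact_force: [0.2, 0.6, -0.4]
gripper_width: 51.1
grip_force: 0.0
pos [526.4 140.2 137.2] shift [ 0.  -1.6  0.2] turn [ 0.05 -0.07 -0.02] |d| 1.6 t 19.78 F [ 0.2  0.6 -0.4] w 51.1
proj grip [[314. 262.]]
0 dark right/up mm 0.6 -4.7 box l,u,r,d (np.float64(-18.2), np.float64(18.0), np.float64(21.2), np.float64(-26.4))
23.5 dark right/up mm -1.1 3.8 box l,u,r,d (np.float64(-17.6), np.float64(24.0), np.float64(17.4), np.float64(-15.4))
0 white 267 ends r/u [[15.8, 3.8], [12.8, 11.0]] dir cw 2.781
0 white 1292 ends r/u [[14.2, 3.4], [3.8, -10.0]] dir cw 0.701
23.5 white 1009 ends r/u [[11.2, 11.0], [1.2, -0.2]] dir cw 0.7
23.5 white 462 ends r/u [[-9.2, -14.2], [-16.8, -1.2]] dir cw 2.584
23.5 white 218 ends r/u [[-1.2, -16.8], [-8.0, -14.0]] dir cw 1.906
23.5 white 69 ends r/u [[5.8, -15.8], [0.2, -16.8]] dir cw 1.385
```

The left knob reads 0.700, on the triangle. Now over to the right knob.

```bash
python3 - <<'E'
from h import *
plan(grip(-1)+70*N,q=kq(-45))
E
```

```text
pos [525.9 140.2 136.2] shift [-42.1 204.1  -0.4] turn [4.000e-02 2.000e-02 5.678e+01] |d| 208.4 t 19.83 F [-0.5  0.1 -1.2] w 51.1
```

```bash
python3 -m pendant '[[-3,14,0,0,0,0,0.4],[-6,28,0,0,0,0,0.4],[-7,34,0,0,0,0,0.4],[-7,34,0,0,0,0,0.4],[-7,34,0,0,0,0,0.4],[-7,34,0,0,0,0,0.4],[-5,26,0,0,0,0,0.4],[0,0,0,0,0,6.3,0.4],[0,0,0,0,0,6.3,0.4],[0,0,0,0,0,6.3,0.4],[0,0,0,0,0,6.3,0.4],[0,0,0,0,0,6.3,0.4],[0,0,0,0,0,6.3,0.4],[0,0,0,0,0,6.3,0.4],[0,0,0,0,0,6.3,0.4],[0,0,0,0,0,6.4,0.4],[0,0,0,0,0,0,0.4],[0,0,0,0,0,0,0.4]]'
python3 - <<'E'
from h import *
plan(grip(-1)+70*N,q=kq(-45))
o=seeknob(-1)
for r in cv2.resize(o[23.5],(68,34),interpolation=3).mean(2):print(''.join(' .:-=+*#%@'[int(v)//26] for v in r))
E
```

```text
time: 21.33
ee_pos: [532.3, -67.8, 135.6]
eef_rot: [0.913, -0.361, 0.174, -0.075]
contact_force: [0.6, 0.4, -0.8]
gripper_width: 51.0
grip_force: 0.0
pos [532.3 -67.8 135.6] shift [ 0.7 -0.1 -1.1] turn [0.08 0.1  0.13] |d| 1.3 t 21.33 F [ 0.6  0.4 -0.8] w 51.0
proj grip [[315. 263.]]
0 dark right/up mm -2.5 -4.2 box l,u,r,d (np.float64(-22.0), np.float64(17.4), np.float64(18.6), np.float64(-25.6))
23.5 dark right/up mm 3.5 2.0 box l,u,r,d (np.float64(-13.6), np.float64(21.2), np.float64(21.0), np.float64(-17.0))
0 white 183 ends r/u [[14.4, 1.8], [12.0, -2.6]] dir cw 0.372
0 white 1188 ends r/u [[10.8, -2.0], [-4.8, -9.0]] dir cw 1.215
23.5 white 1261 ends r/u [[-8.2, 14.8], [-15.2, -7.4]] dir cw 0.257
23.5 white 936 ends r/u [[15.4, 4.2], [1.6, -1.8]] dir cw 1.214
23.5 white 286 ends r/u [[-9.6, -14.0], [-14.8, -8.2]] dir cw 2.485
%%%%%%%%%%%%%%%%%%%%%%%%%%%%%%%%%%%%%%*=-==*%%%%%%%%%%%%%%%%%%%%%%%%
%%%%%%%%%%%%%%%%%%%%%%%%%%%%%%%%%%%%%+:*%%*-=%%%%%%%%%%%%%%%%%%%%%%%
%%%%%%%%%%%%%%%%%%%%%%%%%%%%%%%%%%%%%+-*%%*:=%%%%%%%%%%%%%%%%%%%%%%%
%%%%%%%%%%%%%%%%%%%%%%%%%%%%%%%%%%%%%%*+=-=*%%%%%
[... 1389 characters left out ...]
%%%%%%%%%%
%%%%%%%%%%%%%%%%%%%%%%%*-==:....     ......:.:+++++++**+-+%%%%%%%%%%
%%%%%%%%%%%%%%%%%%%%%#*+*+++++==:..:--:.:=+++++=:=++*%%%%#%%%%%%%%%%
%%%%%%%%%%%%%%%%%%%%*++++++++++-:+++++++:=++++++-:+#%%%%%%%%%%%%%%%%
%%%%%%%%%%%%%%%%%%%#+++++++++++-++++++++:=+++++++-=#%%%%%%%%%%%%%%%%
%%%%%%%%%%%%%%%%%%%%*+++++++++++++++++++=++++++++++**%%%%%%%%%%%%%%%
%%%%%%%%%%%%%%%%%%%%*+++++++++++++++++++++++++++++++*#%%%%%%%%%%%%%%
%%%%%%%%%%%%%%%%%%%%*+++++++++++++++++++++++++*#*+++++**+**%%%%%%%%%
%%%%%%%%%###%%######*++++++++++++++++++++++++*#%#+++++++++++*###%%%%
+++++++++++++++++++++++=======================++++=============+++++
=======-===------=+++=================------------------=+=---------
```

The right knob's pointer reads 1.214 rad, so it needs −69.6° to reach the stop.

```bash
python3 -m pendant '[[0.5,1.1,10,0,0,0,0.4],[0,0,15,0,0,0,0.4],[0,0,15,0,0,0,0.4],[0,0,12,0,0,0,0.4],[0,0,7,0,0,0,0.4],[0,0,3,0,0,0,0.4],[0,0,0,0,0,0,0.4],[0,0,0,0,0,0,0.6],[0,0,0,0,0,0,0.8],[0,0,0,0,0,0,1],[0,0,0,0,0,0,1],[0,0,0,0,0,0,1]]'
python3 -m pendant '[[0,0,0,0,0,-4,1],[0,0,0,0,0,-6,1],[0,0,0,0,0,-6,1],[0,0,0,0,0,-6,1],[0,0,0,0,0,-6,1],[0,0,0,0,0,-6,1],[0,0,0,0,0,-6,1],[0,0,0,0,0,-6,1],[0,0,0,0,0,-6,1],[0,0,0,0,0,-6,1],[0,0,0,0,0,-6,1],[0,0,0,0,0,-4,1],[0,0,0,0,0,-2,1],[0,0,0,0,0,0,1],[0,0,0,0,0,0,1]]'
python3 -m pendant '[[0,0,0,0,0,0,0.7],[0,0,0,0,0,0,0.4],[0,0,0,0,0,0,0.4],[0,0,0,0,0,0,0.4],[0,0,-10,0,0,0,0.4],[0,0,-20,0,0,0,0.4],[0,0,-20,0,0,0,0.4],[0,0,-13,0,0,0,0.4],[0,0,0,0,0,0,0.4],[0,0,0,0,0,0,0.4]]'
python3 - <<'E'
from h import *
plan(grip(-1)+70*N,q=kq(25))
o=seeknob(-1)
E
```

```text
time: 22.38
ee_pos: [555.6, -68.6, 80.2]
eef_rot: [0.913, -0.362, 0.175, -0.075]
contact_force: [-5.8, -0.6, 5.4]
gripper_width: 31.4
grip_force: 59.9
time: 23.63
ee_pos: [555.8, -67.7, 80.3]
eef_rot: [0.955, 0.227, 0.187, 0.038]
contact_force: [-4.3, 3.0, 6.5]
gripper_width: 31.6
grip_force: 60.0
time: 24.47
ee_pos: [532.5, -69.3, 138.3]
eef_rot: [0.955, 0.227, 0.188, 0.039]
contact_force: [0.0, 0.3, -0.4]
gripper_width: 51.5
grip_force: 0.0
pos [532.5 -69.3 138.3] shift [-0.  -1.3  1.3] turn [ 0.11 -0.05 -0.  ] |d| 1.8 t 24.47 F [ 0.   0.3 -0.4] w 51.5
proj grip [[315. 261.]]
0 dark right/up mm 2.4 -5.9 box l,u,r,d (np.float64(-18.0), np.float64(15.8), np.float64(22.6), np.float64(-27.0))
23.5 dark right/up mm -1.2 2.0 box l,u,r,d (np.float64(-19.2), np.float64(20.8), np.float64(16.8), np.float64(-16.6))
0 white 555 ends r/u [[6.0, 8.2], [0.8, 16.8]] dir cw 2.714
0 white 1213 ends r/u [[6.0, 7.2], [5.8, -9.8]] dir cw 0.001
23.5 white 140 ends r/u [[2.2, 14.8], [-0.4, 16.8]] dir cw 2.059
23.5 white 934 ends r/u [[2.0, 13.8], [0.6, -1.2]] dir cw 0.004
23.5 white 78 ends r/u [[-11.4, -12.6], [-14.0, -9.6]] dir cw 2.501
```

The right knob is at off (0.004). I back away clear and do a last check of the pot and ring.

```bash
python3 -m pendant '[[0,0,-20,0,0,0,0],[0,15,-30,0,0,0,0],[0,25,-30,0,0,0,0],[0,30,-20,0,0,0,0],[0,30,0,0,0,0,0],[0,30,0,0,0,0,0],[0,30,0,0,0,0,0],[0,0,0,0,0,0,0],[0,0,0,0,0,0,0]]'
python3 - <<'E'
from h import *
plan(grip(1))
cal=eyes.calibration('top');g=eyes.camera('top')[...,2].copy()
print('top ring was 668.6,146.5; lid now:');fitcirc(cal,g,(669,147),55,167,-180,180,win=4)
print('ring visible arc');fitcirc(cal,g,(668.6,146.5),59.5,77,150,260,win=3,pol=-1)
print('knob angle L, wrist n/a')
E
```

```text
time: 25.27
ee_pos: [561.7, -214.1, 254.2]
eef_rot: [0.956, 0.226, 0.186, 0.038]
contact_force: [0.1, 0.1, -0.1]
gripper_width: 85.6
grip_force: 0.0
pos [ 561.7 -214.1  254.2] shift [  89.6 -351.6  169.8] turn [0. 0. 0.] |d| 400.6 t 25.27 F [ 0.1  0.1 -0.1] w 85.6
top ring was 668.6,146.5; lid now:
c [670.09 148.11  54.82] n 120 med resid 0.39
ring visible arc
c [667.17 146.42  59.87] n 37 med resid 0.63
knob angle L, wrist n/a
```

```bash
python3 -c "
from rig import hand_in
print(hand_in())"
```

```text
the job is handed in; nothing more can be done
None
```

I handed the job in at about 25 s: the lid is seated on the steel pot, the pot was slid to the left ring (centred within about 2 mm by the cameras), the left knob reads 0.70 (triangle) and the right knob reads 0.00 (off).

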